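# Set up the folding magnifier in the jeweller's bench drawer

### The job

Pull the cabinet's tray all the way out to its stop, flip the magnifier's short kickstand forwards over the top so that it lies fully down towards the tray's front, then raise the magnifier frame and hold it upright with the gripper. It tips back if let go, so finish while still holding it upright and still; leave the tools around the cabinet where they are.

Things in the scene. Friction and masses are not known exactly. Their poses are not given: they have to be found in the camera images.
- cabinet: low fixed wooden drawer cabinet on the bench, 290 mm deep (its +x), 300 wide (y), 115 high; origin on the bench under the middle of its front face; -x points out of the front, roughly to the robot. It is 69 to 74 cm ahead and turned up to 0.2 rad. A round tin, 34 mm high, stands far back on its top, fixed. One tray slides out of it
- tray (a joint): how far the tray is pulled out along the cabinet's -x, m: -0.06 shut, 0 when 60 mm open, 0.17 at its stop; starts -0.02 to 0.04. 3 N of friction keeps it where it is left. Front panel 12 mm thick, 278 wide, its top 98 mm above the bench; tray floor 14 mm above the bench, 265 mm wide inside. Three small fixed tins (top 38 mm above the bench) stand at its sides, behind the magnifier's hinge pin
- tray_handle (a point): middle of the straight steel handle bar of the tray, a round bar 10 mm thick and 100 mm long along the cabinet's y, 75 mm above the bench, its axis 45 mm in front of the tray's panel; can be pinched or hooked from above. Axes parallel to the cabinet's
- kickstand (a joint): angle of the kickstand, the shorter, narrower of two steel U-bails on the hinge pin (8 mm rods 50 mm apart; end bar along y, 10 mm thick, axis 60 mm from the pin axis, its middle 105 mm to +y of the magnifier's). 0 (start): folded into the cabinet, 40 degrees above level; 0.87 straight up; 2.70 down at its stop towards the panel. Gravity drops it to the side it leans, no catch. 50 g
- lens_hinge (a joint): magnifier angle about the level hinge pin (along the cabinet's y), rad: 0 folded back into the cabinet, 30 degrees above level (bar 89 mm above the bench); 1.047 upright (bar 144 mm above the bench); up to 1.40 tipped to the panel. A light spring and its weight tip it back to 0 when not held (about 1 N at the bar). With the tray at its stop the folded bar is 40 mm clear of the cabinet's face
- magnifier: folding magnifier: the longer, wider steel U-frame, 8 mm side rods 80 mm apart, 50 mm lens in a black ring near the pin (ring ends 64 mm from the pin axis). Top bar along y, 12 mm thick over 60 mm, its axis 110 mm along z from the origin. Origin on the pin axis (34 mm above bench), 45 mm to -y of the tray's middle, 95 mm behind the panel's front; z points pin to bar, y along the pin. 120 g
- loupe: small black eyeglass loupe, 38 mm across, 34 mm high, on the bench; leave alone. Origin at the centre of its underside
- flat_file: flat file with wooden handle, 230 mm long, lying on the bench; leave alone. Origin on its underside near its middle
- pliers: pliers with black handles, 155 mm long, lying on the bench; leave alone. Origin on its underside near its middle
- steel_pot: open steel cup, 72 mm across, 50 mm high; leave alone. Origin at the centre of its underside
- ring_mandrel: steel ring mandrel, upright cone 140 mm high on a 60 mm round foot; leave alone. Origin at the centre of its underside
- caliper: steel caliper, 140 mm long, lying flat on the bench; leave alone. Origin at the centre of its underside

How it is judged:
By the outcome, as a careful person would: the job done as asked, in the order asked, and still so for the second after the job is handed in, while the arm keeps its last pose, push and grip.
It also fails if it takes over 67 s, if anything falls off the work surface, if the arm or the gripper's body presses on something with over 40 N, if the wrist force passes 120 N, or if a joint passes its speed limit or range.

### The arm

A 6-joint arm with a two-finger parallel gripper is mounted at the origin on the work surface. World frame = base frame: x ahead of the robot, y to its left, z up, the work surface at z = 0. Lengths are in m, angles in rad, forces in N, time in s.
With the tool pointing down it reaches from about 0.25 to 0.775 m from the base axis. Payload 4 kg.
Tool frame: the origin (TCP) lies midway between the tips of the shut fingers; the grasp point (between the pads) lies 19 mm behind it (robot.hold_point_z is the distance from the TCP to the grasp point, in m); z points along the fingers, y is the line along which they close (so a half turn about z gives the same grasp; the last joint's range is limited). The gripper opens to 94 mm and grips with 3 to 60 N. Pads are 16 mm wide; open, the fingers measure 119 mm over their backs; the gripper's body (75 mm by 177 mm) begins 78 mm behind the grasp point.
Start: joints at [1.078, 0.087, 1.371, -0, 1.684, -0.103], TCP at [0.209, 0.509, 0.206] pointing down, gripper open.
Joint ranges: [-3.1, 3.1], [-0.76, 2.03], [0.27, 2.55], [-1.08, 4.22], [0.17, 2.65], [-2.57, 2.57]. Speed limits (rad/s): [2.79, 2.79, 3.14, 3.14, 3.14, 3.14].

### API

Orientations are given as [roll, pitch, yaw] about the fixed x, y, z axes, in that order (R = Rz(yaw) Ry(pitch) Rx(roll)).
In Python, from bench import readout, imaging, robot gives the robot as it stands.
- The arm moves only by the tool carry_out, never from a script. Its argument "motion" is text: rows parted by semicolons, each of 7 numbers parted by spaces: the shift along the tool's x, y, z each as a share of 200 mm, from -1 to 1, then the turn, a rotation vector about the tool's x, y, z each as a share of 120 degrees, from -1 to 1, then the opening, from 0 (shut) to 1 (fully open). A call has 1 to 12 rows; each row shifts and turns the commanded pose from where the row before left it, along the tool's axes as they then stand; what a row does not reach is not made up. A row lasts 1/8 s, in which the tool goes at most 62.5 mm and 10.7 degrees, less where a joint would pass 70% of its speed; a pose out of reach is approached as far as the arm can. A call with a number of a shift or a turn outside -1 to 1 is refused whole. A call with a gripper value outside its range is refused whole. The fingers move at their own pace and stop on an object; the grip force is fixed at half the most. Time passes only in rows, so rows that do not move let the fingers close. It gives the time, the measured TCP pose, the force, the opening and the grip force at its end, in the units of the state.
- readout.get_obs(): the state, without advancing time (a new reading comes with each control period).
- imaging.snapshot(name): name is "scene" or "top" or "wrist"; returns a dict with "pixels" (400x640x3 uint8, red, green, blue), "fx", "fy", "cx", "cy" (pixels), "R" (3x3) and "t" (3): a world point X has camera coordinates R X + t. Camera axes: x right, y down, z forward; pixel columns grow to the right and rows downward; lengths in m; the calibration is good to about 2 mm. A picture is of the moment at which its call begins. There is no depth.
- robot.close_job(): hands the job in; it is judged then, once.
The state is a dict: "time": time; "joint_positions": joint angles; "qvel": joint speeds; "joint_torque": joint torques, N m; "tool_pos": TCP position; "ee_rot": TCP orientation; "wrist_force": force on the tool from outside, world axes, zero at the start; "wrist_torque": the same for the moment, N m; "width": finger opening in m; "finger_force": force on a finger pad.
Only numpy, scipy, OpenCV 4.12 (cv2) and the standard library are available. Lean on these libraries where they do the work, as an engineer would, in place of code of your own. Each camera call takes 0.05 s, during which the arm holds its last target. There are 200 camera calls.

## Working session

There is one attempt and no reset: what is moved stays moved. The work goes in short steps, Python scripts to look and compute and a tool call to move; the robot and the scene stay as the last step left them, time stands still between calls to the robot, and variables do not carry over. Pictures are saved under pics/ and viewed, at most 10 in all, crops included, and the job is handed in when it is done.

Besides the shell and the picture viewer there is one more tool, called after ">>>" as name(argument=value, ...) on one line, values as JSON. carry_out: Moves the arm, as the interface text tells. Its arguments: {"type":"object","properties":{"motion":{"type":"string"}},"required":["motion"]}

```bash
mkdir -p pics
cat > h.py <<'E'
import numpy as np, cv2
from bench import readout, imaging, robot
def snap(cam,name):
    s=imaging.snapshot(cam); cv2.imwrite(f'pics/{name}.png',s['pixels'][:,:,::-1]); np.savez(f'pics/{name}.npz',**s); return s
def ray(name,u,v,z):
    s=np.load(f'pics/{name}.npz'); R,t=s['R'],s['t']; C=-R.T@t
    d=R.T@np.array([(u-s['cx'])/s['fx'],(v-s['cy'])/s['fy'],1]); return C+d*(z-C[2])/d[2]
def proj(name,X):
    s=np.load(f'pics/{name}.npz'); c=s['R']@np.array(X)+s['t']; return (c[0]/c[2]*s['fx']+s['cx'],c[1]/c[2]*s['fy']+s['cy'])
E
python3 -c "
from h import *
a=snap('top','top0')['pixels'];b=snap('scene','sc0')['pixels']
print(readout.get_obs()); print(robot.hold_point_z)
cv2.imwrite('pics/t0.png',cv2.resize(a,(800,500))[:,:,::-1]);cv2.imwrite('pics/s0.png',cv2.resize(b,(800,500))[:,:,::-1])"
```

```text
{'time': 0.1, 'joint_positions': array([ 1.07788901e+00,  8.78678603e-02,  1.37210155e+00, -6.33903540e-06,
        1.68358641e+00, -1.03083627e-01]), 'qvel': array([ 0.00017084, -0.00236606, -0.00377105, -0.00110662,  0.00024213,
        0.00142155]), 'joint_torque': array([ 2.23698655e-03, -3.41251981e+01, -3.03302014e+01,  7.19144172e-02,
        3.04572552e-02, -1.11725060e-04]), 'tool_pos': array([0.2087775 , 0.50830121, 0.20442925]), 'ee_rot': array([-3.13963926e+00, -1.95745783e-04,  2.75176807e+00]), 'wrist_force': array([ 0.46535329, -0.48733586, -0.28137103]), 'wrist_torque': array([ 0.01555095, -0.00294668, -0.00994018]), 'finger_force': 0.0, 'width': 0.09404486948003904}
0.0188
```

View pics/t0.png

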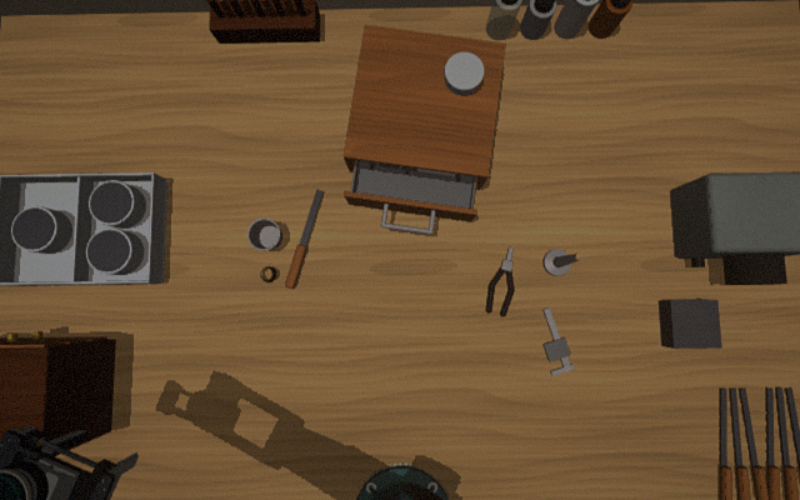

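View pics/s0.png

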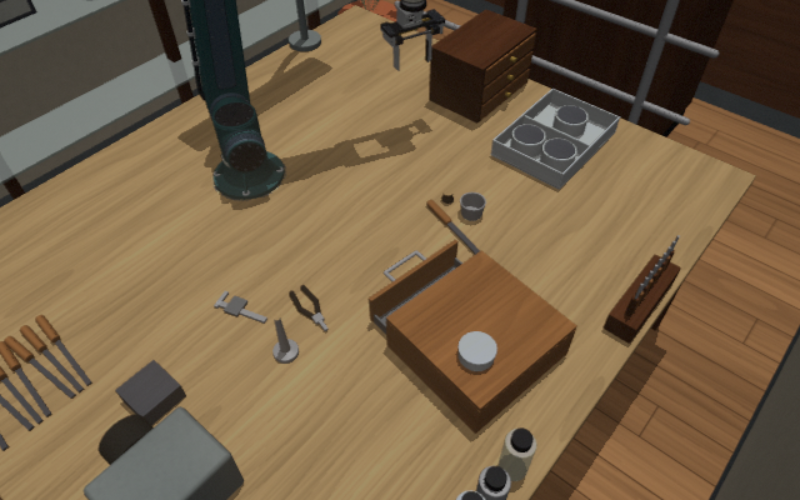

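The top view shows the cabinet at about (430,100) with its tray partly open and the handle bar at about (410,230). The file, pot and loupe stand to the left, and the pliers, mandrel and caliper to the right. I'll enlarge the cabinet area.

```bash
python3 -c "
from h import *
a=cv2.imread('pics/top0.png')[60:200,265:415]
cv2.imwrite('pics/t1.png',cv2.resize(a,None,fx=4.2,fy=4.2,interpolation=cv2.INTER_CUBIC))"
```

```text
(no output)
```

View pics/t1.png

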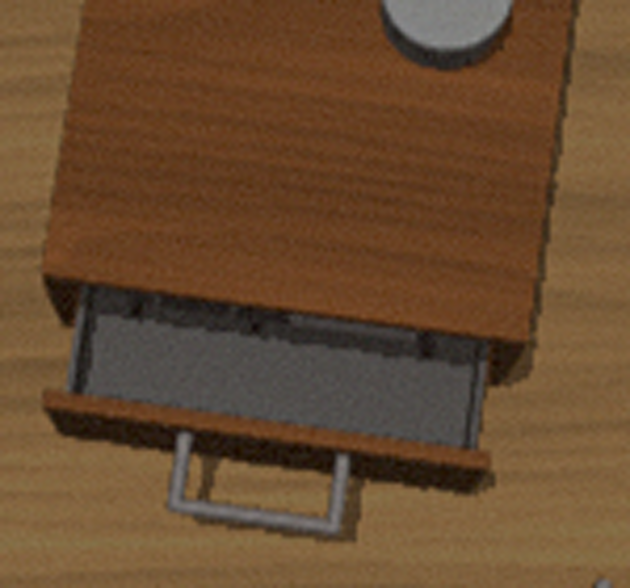

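The crop shows the cabinet's front top edge from (43,275) to (528,343), the panel's front top edge from (43,408) to (490,466), and the handle bar ends at (175,506) and (338,525).

```bash
python3 -c "
from h import *
f=lambda u,v,z: ray('top0',265+u/4.2-.5+.12,60+v/4.2-.5+.12,z)
for n,(p,q,z) in dict(cab=((43,275),(528,343),.115),panel=((43,408),(490,466),.098),bar=((175,506),(338,525),.08)).items():
    A=f(*p,z);B=f(*q,z); d=B-A
    print(n,A.round(4),B.round(4),'mid',((A+B)/2).round(4),'len',np.linalg.norm(d).round(4),'yaw',np.arctan2(d[0],-d[1]).round(4))
"
```

```text
cab [0.7507 0.1096 0.115 ] [ 0.704  -0.1835  0.115 ] mid [ 0.7274 -0.037   0.115 ] len 0.2968 yaw -0.158
panel [0.6722 0.1118 0.098 ] [ 0.6322 -0.1611  0.098 ] mid [ 0.6522 -0.0247  0.098 ] len 0.2758 yaw -0.1454
bar [0.6131 0.032  0.08  ] [ 0.5998 -0.0689  0.08  ] mid [ 0.6065 -0.0185  0.08  ] len 0.1018 yaw -0.1309
```

>>> carry_out(motion="0 0 0 0 0 0.08 0.45;0 0 0 0 0 0.08 0.45;0 0 0 0 0 0.08 0.45;0 0 0 0 0 0.08 0.45;0 0 0 0 0 0.08 0.45;0 0 0 0 0 0.08 0.45;0 0 0 0 0 0.08 0.45;0 0 0 0 0 0.077 0.45;0 0 0 0 0 0 0.45")

```text
time: 1.23
tool_pos: [0.2089, 0.5085, 0.2049]
ee_rot: [-3.141, 0.001, 1.42]
wrist_force: [-0.5, -0.3, 0.5]
width: 0.0422
finger_force: 0.0
```

```bash
cat >> h.py <<'E'
from scipy.spatial.transform import Rotation as Ro
PSI=-0.151; ex=np.array([np.cos(PSI),np.sin(PSI),0]); ey=np.array([-np.sin(PSI),np.cos(PSI),0])
def need(target,yaw=np.pi/2+PSI):
    "shares of 200 mm / 120 deg from the measured pose to a tool-down target"
    o=readout.get_obs(); R=Ro.from_euler('xyz',o['ee_rot']); T=Ro.from_euler('xyz',[np.pi,0,yaw])
    print('shift',(R.inv().apply(np.array(target)-o['tool_pos'])/.2).round(3),'turn',((R.inv()*T).as_rotvec()/np.radians(120)).round(4),'t',o['time'])
E
python3 -c "
from h import *
need([.608,-.0185,.19])"
```

```text
shift [-2.304  2.37   0.076] turn [-0.0002  0.0005 -0.0001] t 1.225
```

>>> carry_out(motion="-0.2 0.2 0 0 0 0 0.45;-0.2 0.2 0 0 0 0 0.45;-0.2 0.2 0 0 0 0 0.45;-0.2 0.2 0 0 0 0 0.45;-0.2 0.2 0 0 0 0 0.45;-0.2 0.2 0 0 0 0 0.45;-0.2 0.2 0 0 0 0 0.45;-0.2 0.2 0 0 0 0 0.45;-0.2 0.2 0 0 0 0 0.45;-0.2 0.2 0 0 0 0 0.45;-0.2 0.2 0.05 0 0 0 0.45;-0.1 0.17 0.02 0 0 0 0.45")

```text
time: 2.72
tool_pos: [0.6079, -0.0207, 0.1904]
ee_rot: [-3.14, 0.0, 1.418]
wrist_force: [0.1, -0.4, 0.1]
width: 0.0423
finger_force: 0.0
```

>>> carry_out(motion="0 0 0 0 0 0 0.45;0 0 0 0 0 0 0.45")

```text
time: 2.98
tool_pos: [0.6069, -0.0177, 0.1912]
ee_rot: [-3.14, -0.001, 1.419]
wrist_force: [-0.8, 0.1, 0.1]
width: 0.0422
finger_force: 0.0
```

```bash
python3 -c "
from h import *
need([.608,-.0185,.058])
a=snap('wrist','w0')['pixels']
for P in [(.608,-.0185,.075)]: print(proj('w0',P),proj('w0',np.array(P)+.05*ey),proj('w0',np.array(P)-.05*ey))"
```

```text
shift [-0.003  0.007  0.666] turn [-0.0006 -0.0003 -0.0003] t 2.975
(np.float64(320.6865431454854), np.float64(201.86606997524504)) (np.float64(320.72105914862055), np.float64(142.55439893578745)) (np.float64(320.65505531170254), np.float64(255.97418996118498))
```

View pics/w0.png

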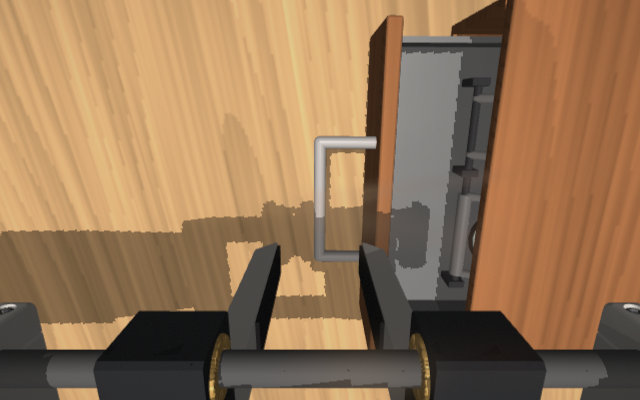

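The handle bar lies at column 320, rows 140 to 256, just as predicted and centred between the fingers. I'll descend, pinch it and pull.

>>> carry_out(motion="0 0 0.15 0 0 0 0.45;0 0 0.15 0 0 0 0.45;0 0 0.15 0 0 0 0.45;0 0 0.12 0 0 0 0.45;0 0 0.09 0 0 0 0.45;0 0 0 0 0 0 0;0 0 0 0 0 0 0;0 0 0 0 0 0 0;0 0 0 0 0 0 0")

```text
time: 4.15
tool_pos: [0.6075, -0.0181, 0.0608]
ee_rot: [3.141, -0.0, 1.418]
wrist_force: [-1.0, -0.9, 2.9]
width: 0.0091
finger_force: 30.0
```

>>> carry_out(motion="0 -0.06 0 0 0 0 0;0 -0.08 0 0 0 0 0;0 -0.08 0 0 0 0 0;0 -0.08 0 0 0 0 0;0 -0.08 0 0 0 0 0;0 -0.08 0 0 0 0 0;0 -0.08 0 0 0 0 0;0 -0.08 0 0 0 0 0;0 -0.06 0 0 0 0 0;0 -0.04 0 0 0 0 0;0 0 0 0 0 0 0")

```text
time: 5.52
tool_pos: [0.4641, 0.0047, 0.0607]
ee_rot: [3.141, -0.001, 1.418]
wrist_force: [-0.7, 3.6, 7.7]
width: 0.0089
finger_force: 30.0
```

>>> carry_out(motion="0 -0.025 0 0 0 0 0;0 -0.025 0 0 0 0 0;0 0 0 0 0 0 0")

```text
time: 5.9
tool_pos: [0.4558, 0.006, 0.0607]
ee_rot: [3.138, -0.002, 1.418]
wrist_force: [3.7, 3.2, 5.1]
width: 0.0087
finger_force: 30.0
```

>>> carry_out(motion="0 -0.015 0 0 0 0 0;0 -0.015 0 0 0 0 0;0 0 0 0 0 0 0")

```text
time: 6.28
tool_pos: [0.4559, 0.0059, 0.0608]
ee_rot: [3.124, -0.002, 1.417]
wrist_force: [19.6, 1.9, -7.7]
width: 0.0092
finger_force: 30.0
```

At the stop: 20 N and no further motion. I'll relax, release and rise, then go above the kickstand.

>>> carry_out(motion="0 0.03 0 0 0 0 0;0 0 0 0 0 0 0.45;0 0 0 0 0 0 0.45;0 0 0 0 0 0 0.45;0 0 -0.15 0 0 0 0.45;0 0 -0.25 0 0 0 0.45;0 0 -0.2 0 0 0 0.45;0 0 -0.1 0 0 0 0.1;0.1 0.25 0 0 0 0 0;0.1 0.25 0 0 0 0 0;0.1 0.1 0 0 0 0 0;0 0 0 0 0 0 0")

```text
time: 7.78
tool_pos: [0.583, 0.047, 0.1977]
ee_rot: [-3.138, 0.001, 1.419]
wrist_force: [1.4, -0.2, 0.4]
width: 0.0012
finger_force: 0.0
```

```bash
python3 -c "
from h import *
need([.6766,.0331,.053])
snap('wrist','w1')
pk=np.array([.6034,.0442,.034]);pm=np.array([.5944,-.0151,.034])-.045*ey
z=np.array([0,0,1])
for n,P in dict(pk=pk,pkL=pk+.025*ey,kb=pk+.046*ex+.0386*z,kbL=pk+.046*ex+.0386*z+.025*ey,kbR=pk+.046*ex+.0386*z-.025*ey,mb=pm+.0953*ex+.055*z,mbR=pm+.0953*ex+.055*z-.04*ey,mbL=pm+.0953*ex+.055*z+.04*ey).items(): print(n,np.round(P,4),np.round(proj('w1',P)))"
```

```text
shift [0.003 0.475 0.722] turn [-0.0016  0.0003 -0.0003] t 7.775
pk [0.6034 0.0442 0.034 ] [341. 188.]
pkL [0.6072 0.0689 0.034 ] [341. 162.]
kb [0.6489 0.0373 0.0726] [396. 198.]
kbL [0.6526 0.062  0.0726] [398. 170.]
kbR [0.6451 0.0126 0.0726] [394. 225.]
mb [ 0.6818 -0.0739  0.089 ] [447. 314.]
mbR [ 0.6758 -0.1135  0.089 ] [443. 351.]
mbL [ 0.6879 -0.0344  0.089 ] [451. 274.]
```

View pics/w1.png

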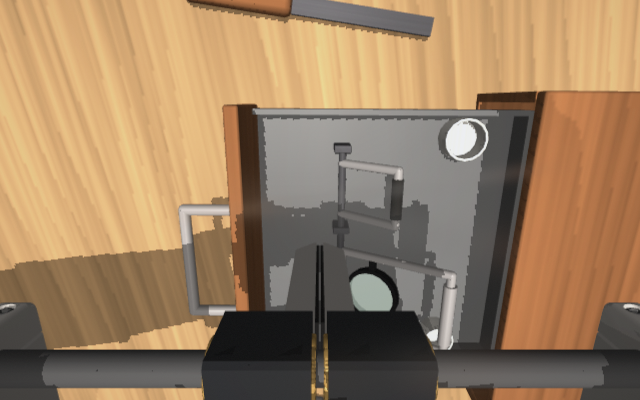

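The picture matches the prediction: kickstand end bar at about (398,198), magnifier bar at about (450,310), tray fully out. I'll go behind the kickstand bar and sweep it over.

>>> carry_out(motion="0 0.16 0 0 0 0 0;0 0.16 0 0 0 0 0;0 0.155 0.1 0 0 0 0;0 0 0.2 0 0 0 0;0 0 0.2 0 0 0 0;0 0 0.2 0 0 0 0;0 0 0.022 0 0 0 0;0 0 0 0 0 0 0")

```text
time: 8.82
tool_pos: [0.6768, 0.0313, 0.0565]
ee_rot: [3.14, -0.0, 1.417]
wrist_force: [-0.5, -0.1, 0.8]
width: 0.0004
finger_force: 0.0
```

>>> carry_out(motion="0 -0.05 0 0 0 0 0;0 -0.06 -0.04 0 0 0 0;0 -0.06 -0.04 0 0 0 0;0 -0.06 -0.03 0 0 0 0;0 -0.06 -0.01 0 0 0 0;0 -0.06 0 0 0 0 0;0 -0.06 0 0 0 0 0;0 -0.06 0 0 0 0 0;0 -0.06 0 0 0 0 0;0 0 0 0 0 0 0;0 0 0 0 0 0 0")

```text
time: 10.2
tool_pos: [0.5722, 0.048, 0.0792]
ee_rot: [3.141, -0.0, 1.418]
wrist_force: [-0.2, 0.1, -0.2]
width: 0.0005
finger_force: 0.0
```

>>> carry_out(motion="0 0 -0.2 0 0 0 0;0 0 -0.2 0 0 0 0;0 0 -0.2 0 0 0 0;0 0 0 0 0 0 0.3;0 0 0 0 0 0 0.3")

```text
time: 10.82
tool_pos: [0.5718, 0.0479, 0.1979]
ee_rot: [-3.14, 0.0, 1.418]
wrist_force: [0.8, -0.4, -1.3]
width: 0.0172
finger_force: 0.0
```

```bash
python3 -c "
from h import *
need([.6818,-.0739,.2])
snap('wrist','w2')
pk=np.array([.6034,.0442,.034]);a=2.70+np.radians(40)
for P in (pk,pk+.06*np.cos(a)*ex+np.array([0,0,.06*np.sin(a)])): print(P,np.round(proj('w2',P)))"
```

```text
shift [-0.518  0.636 -0.011] turn [-0.0006  0.0001 -0.0011] t 10.825
[0.6034 0.0442 0.034 ] [352. 187.]
[0.54602395 0.05293024 0.01877594] [294. 183.]
```

View pics/w2.png

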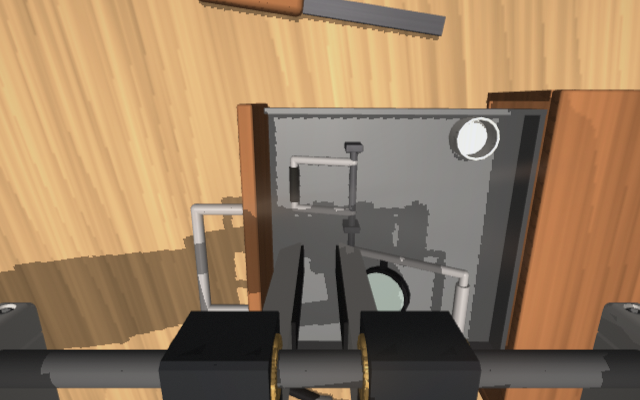

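The kickstand lies down towards the panel, its bar at (294,184) where predicted. Next I move above the magnifier bar, descend and pinch.

>>> carry_out(motion="-0.17 0.2 0 0 0 0 0.35;-0.17 0.2 0 0 0 0 0.35;-0.178 0.2 0 0 0 0 0.35;0 0.036 0 0 0 0 0.35;0 0 0 0 0 0 0.35;0 0 0 0 0 0 0.35")

```text
time: 11.62
tool_pos: [0.6812, -0.0724, 0.1987]
ee_rot: [-3.14, -0.0, 1.419]
wrist_force: [-0.5, -0.2, 0.4]
width: 0.0328
finger_force: 0.0
```

```bash
python3 -c "
from h import *
need([.6818,-.0739,.072])
snap('wrist','w3')
P=np.array([.6818,-.0739,.089])
for d in (-.03,0,.03,.04): print(np.round(proj('w3',P+d*ey)))"
```

```text
shift [-0.007  0.005  0.634] turn [-0.0006 -0.0002 -0.0003] t 11.625
[320. 238.]
[320. 205.]
[320. 169.]
[320. 157.]
```

View pics/w3.png

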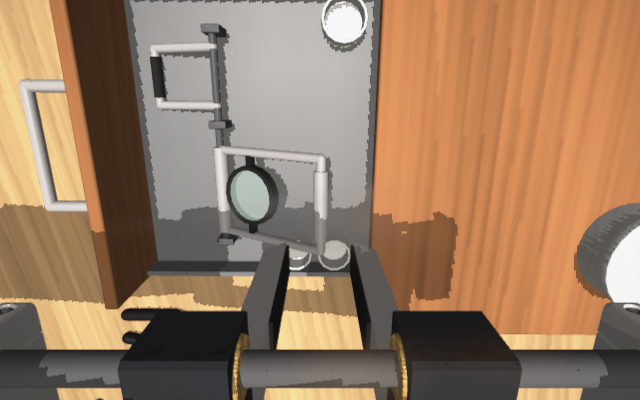

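The bar is at column 320, centred between the fingers. I'll descend and grip.

>>> carry_out(motion="0 0 0.15 0 0 0 0.35;0 0 0.15 0 0 0 0.35;0 0 0.15 0 0 0 0.35;0 0 0.12 0 0 0 0.35;0 0 0.06 0 0 0 0.35;0 0 0 0 0 0 0.35;0 0 0 0 0 0 0;0 0 0 0 0 0 0;0 0 0 0 0 0 0;0 0 0 0 0 0 0")

```text
time: 12.92
tool_pos: [0.6823, -0.0739, 0.074]
ee_rot: [3.14, -0.0, 1.418]
wrist_force: [0.1, 0.2, 2.2]
width: 0.0111
finger_force: 30.0
```

```bash
python3 -c "
from h import *
o=readout.get_obs(); u=np.dot(o['tool_pos']-np.array([.5944,-.0151,0]),ex); print(u,o['tool_pos'],o['wrist_force'])
# arc waypoints relative, shares
th=np.radians(np.linspace(30,90,13)); d=np.c_[np.diff(110*np.cos(th)),-np.diff(110*np.sin(th))]/200; print(d.round(3))"
```

```text
0.09577705291633763 [ 0.68233888 -0.07385825  0.07395117] [0.10355089 0.23711679 2.20669572]
[[-0.026 -0.04 ]
 [-0.029 -0.038]
 [-0.032 -0.035]
 [-0.035 -0.032]
 [-0.038 -0.029]
 [-0.04  -0.026]
 [-0.043 -0.022]
 [-0.044 -0.018]
 [-0.046 -0.014]
 [-0.047 -0.01 ]
 [-0.048 -0.006]
 [-0.048 -0.002]]
```

>>> carry_out(motion="0 -0.026 -0.04 0 0 0 0;0 -0.029 -0.038 0 0 0 0;0 -0.032 -0.035 0 0 0 0;0 -0.035 -0.032 0 0 0 0;0 -0.038 -0.029 0 0 0 0;0 -0.04 -0.026 0 0 0 0;0 0 0 0 0 0 0")

```text
time: 13.8
tool_pos: [0.644, -0.0678, 0.1166]
ee_rot: [3.134, -0.0, 1.418]
wrist_force: [5.9, -0.1, 6.6]
width: 0.0114
finger_force: 30.0
```

>>> carry_out(motion="0 -0.043 -0.022 0 0 0 0;0 -0.044 -0.018 0 0 0 0;0 -0.046 -0.014 0 0 0 0;0 -0.047 -0.01 0 0 0 0;0 -0.048 -0.006 0 0 0 0;0 -0.048 -0.002 0 0 0 0;0 0 0 0 0 0 0;0 0 0 0 0 0 0")

```text
time: 14.8
tool_pos: [0.5884, -0.0589, 0.1303]
ee_rot: [3.138, -0.001, 1.418]
wrist_force: [1.8, 1.5, 8.8]
width: 0.0109
finger_force: 30.0
```

```bash
python3 -c "
from h import *
o=readout.get_obs(); u=np.dot(o['tool_pos']-np.array([.5944,-.0151,0]),ex); print(u,o['tool_pos'],o['wrist_force'],o['width'])
snap('top','t4'); snap('scene','s4')
pm=np.array([.5944,-.0151,.034])-.045*ey
print(pm,[np.round(proj('s4',P)) for P in (pm,pm+[0,0,.11])],[np.round(proj('t4',P)) for P in (pm,pm+[0,0,.11],[.456,.006,.08],[.7274,-.037,.115])])
a=cv2.imread('pics/t4.png')[90:200,265:415]; b=cv2.imread('pics/s4.png')[120:300,240:440]
a=cv2.resize(a,(800,587//2*2),interpolation=cv2.INTER_CUBIC)[:, :]; b=cv2.resize(b,(667,600),interpolation=cv2.INTER_CUBIC)
cv2.imwrite('pics/t4c.png',a);cv2.imwrite('pics/s4c.png',b)"
```

```text
0.0006511485512091164 [ 0.58839001 -0.05892695  0.13029882] [1.75352104 1.54579929 8.82866525] 0.010851046641502857
[ 0.58763079 -0.05958795  0.034     ] [array([307., 223.]), array([306., 199.])] [array([341., 192.]), array([343., 186.]), array([317., 241.]), array([332., 133.])]
```

View pics/s4c.png

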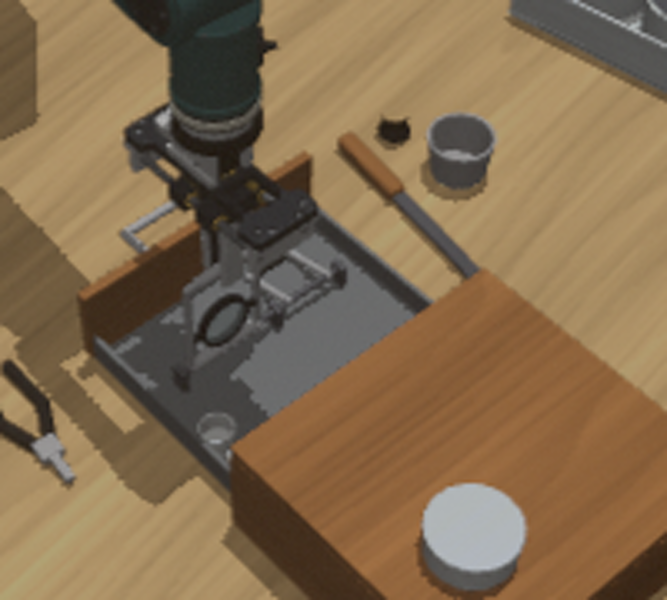

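```bash
python3 -c "
from h import *
snap('wrist','w4')
for P in ([.456,.006,.075],[.7274,-.037,.115]): print(np.round(proj('w4',P)))"
```

```text
[103. 161.]
[563. 175.]
```

View pics/w4.png

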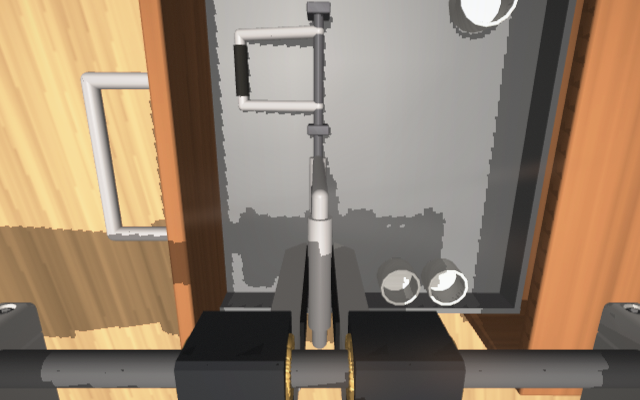

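```bash
python3 -c "
from h import *
H=np.array([.5944,-.0151,0])
for n,u,v,z,l in (('w1',187,259,.075,'handle'),('w2',200,258,.075,'handle'),('w4',99,156,.075,'handle'),('w1',341,188,.034,'pin'),('w2',353,187,.034,'pin'),('w4',318.5,66,.034,'pin'),('w4',319.5,236,.144,'bar'),('w2',294,184,.019,'kick'),('w4',241,70,.019,'kick')):
    P=ray(n,u,v,z)-H; print(n,l,(P@ex).round(4),(P@ey).round(4))
o=readout.get_obs(); print(o['time'],o['wrist_force'],o['qvel'].round(4),o['width'])"
```

```text
w1 handle -0.1418 0.0027
w2 handle -0.1408 0.0032
w4 handle -0.142 0.0036
w1 pin 0.0001 0.0596
w2 pin 0.001 0.0598
w4 pin 0.0009 0.0617
w4 bar 0.0012 -0.0257
w2 kick -0.0577 0.0595
w4 kick -0.0577 0.0602
14.95 [2.0658726  1.83031521 9.14462292] [-0.0012 -0.0004  0.001  -0.0009 -0.0004 -0.0022] 0.010945713372808535
```

The tray is still out at its stop, the kickstand is down, and the bar is within 1 mm of straight above the pin and still. I'm handing in.

```bash
python3 -c "
from bench import robot
print(robot.close_job())"
```

```text
the job is handed in; nothing more can be done
None
```

I pulled the tray out to its stop, flipped the kickstand fully down towards the panel, and handed in with the gripper still holding the magnifier upright (about 15 s of the 67 s used, no tools touched).

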